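Pile up the shelf's angle brackets

TASK

Pack away the brackets from the reagent shelf in a balanced pile on the white board: first the large L-shaped bracket, centred and square on the board with its outer corner at the board's notched corner, then the middle bracket on it, then the small one, each with its outline centred on that of the one below, square with it and turned half round so that its corner points the opposite way. Last, stand the knobbed steel weight upright on the middle of the small bracket to hold the pile. Leave the jar and the screwdriver where they are.

Things in the scene. Friction and masses are not known exactly. Their poses are not given: they have to be found in the camera images.
- board: the white plastic board on which the pile goes: 150 x 150 mm, 10 mm thick, fixed to the bench, with a 30 x 30 mm square notch cut out of its -x -y corner. Origin: middle of the 150 mm square, on its underside (bench level); z up, x and y along its edges.
- large_centre (a point): large flat aluminium L bracket: a 120 x 120 mm square with its +x +y quarter (76 x 76 mm) missing, 12 mm thick, about 0.28 kg. Point: middle of the 120 mm outline square, 6 mm above the underside; z up. Its two arms, 44 mm wide, run along x (centre line y = -38 mm) and along y (centre line x = -38 mm), and join at the outer corner, -x -y.
- large_corner (a point): a point of the large bracket: the middle of the 44 mm square where its arms join, half-way up; at x = y = -38 mm from large_centre. Same axes.
- middle_centre (a point): middle flat aluminium L bracket: a 100 x 100 mm square with its +x +y quarter (56 x 56 mm) missing, 12 mm thick, about 0.22 kg. Point: middle of the 100 mm outline square, 6 mm above the underside; z up. Its two arms, 44 mm wide, run along x (centre line y = -28 mm) and along y (centre line x = -28 mm), and join at the outer corner, -x -y.
- middle_corner (a point): a point of the middle bracket: the middle of the 44 mm square where its arms join, half-way up; at x = y = -28 mm from middle_centre. Same axes.
- small_centre (a point): small flat aluminium L bracket: a 80 x 80 mm square with its +x +y quarter (36 x 36 mm) missing, 12 mm thick, about 0.17 kg. Point: middle of the 80 mm outline square, 6 mm above the underside; z up. Its two arms, 44 mm wide, run along x (centre line y = -18 mm) and along y (centre line x = -18 mm), and join at the outer corner, -x -y.
- small_corner (a point): a point of the small bracket: the middle of the 44 mm square where its arms join, half-way up; at x = y = -18 mm from small_centre. Same axes.
- weight_centre (a point): the steel weight, 48 mm high, standing: round foot 54 mm in diameter and 20 mm high, above it a 16 mm neck, on top a knob 26 mm in diameter, its straight side from 34 to 48 mm above the underside. This point is on its axis, 24 mm above the underside; z up. Mass about 0.3 kg.
- jar_centre (a point): bystander: a small white jar, 48 mm in diameter, 55 mm high, standing beyond the work; the point is half-way up. Leave it alone.
- screwdriver: bystander: a screwdriver about 190 mm long with a red handle, lying on the bench, far left of the work; origin under its middle, x along it to the tip. Leave it alone.
There are look-alikes about, which are no part of the job. Leave any turquoise look-alike of the part that bears small_centre alone.

How it is judged (in metres and radians):
On the way, in this order (a step that is already met when the one before it is completed fails the run):
1. the large bracket lies let go on the board, centred, square, its corner at the notch (horizontal distance between large_centre and board below 0.012 m and angle between the x axis of large_centre and the x axis of board, either way round below 0.2 rad and z of large_centre in the frame of board between 0.013 and 0.019 m and x of large_corner in the frame of board below -0.005 m and y of large_corner in the frame of board below -0.005 m and angle between large_centre's own z axis and vertical below 0.08 rad and contact force between the fingers and large below 0.3 N and linear speed of large below 0.03 m/s), for 0.2 s.
2. the middle bracket lies let go on the large one, centred, square, turned the opposite way (horizontal distance between large_centre and board below 0.012 m and angle between the x axis of large_centre and the x axis of board, either way round below 0.2 rad and z of large_centre in the frame of board between 0.013 and 0.019 m and x of large_corner in the frame of board below -0.005 m and y of large_corner in the frame of board below -0.005 m and angle between each of large_centre, middle_centre's own z axis and vertical below 0.08 rad and horizontal distance between middle_centre and large_centre below 0.012 m and angle between the x axis of middle_centre and the x axis of large_centre, either way round below 0.2 rad and z of middle_centre in the frame of large_centre between 0.009 and 0.015 m and x of middle_corner in the frame of large_centre above 0.005 m and y of middle_corner in the frame of large_centre above 0.005 m and contact force between the fingers and middle below 0.3 N and linear speed of middle below 0.03 m/s), for 0.2 s.
3. the small bracket lies let go on the middle one, centred, square, turned opposite to the middle one (horizontal distance between large_centre and board below 0.012 m and angle between the x axis of large_centre and the x axis of board, either way round below 0.2 rad and z of large_centre in the frame of board between 0.013 and 0.019 m and x of large_corner in the frame of board below -0.005 m and y of large_corner in the frame of board below -0.005 m and angle between each of large_centre, middle_centre, small_centre's own z axis and vertical below 0.08 rad and horizontal distance between middle_centre and large_centre below 0.012 m and angle between the x axis of middle_centre and the x axis of large_centre, either way round below 0.2 rad and z of middle_centre in the frame of large_centre between 0.009 and 0.015 m and x of middle_corner in the frame of large_centre above 0.005 m and y of middle_corner in the frame of large_centre above 0.005 m and horizontal distance between small_centre and middle_centre below 0.012 m and angle between the x axis of small_centre and the x axis of middle_centre, either way round below 0.2 rad and z of small_centre in the frame of middle_centre between 0.009 and 0.015 m and x of small_corner in the frame of middle_centre above 0.005 m and y of small_corner in the frame of middle_centre above 0.005 m and contact force between the fingers and small below 0.3 N and linear speed of small below 0.03 m/s), for 0.2 s.
4. the weight stands let go on the middle of the small bracket (horizontal distance between large_centre and board below 0.012 m and angle between the x axis of large_centre and the x axis of board, either way round below 0.2 rad and z of large_centre in the frame of board between 0.013 and 0.019 m and x of large_corner in the frame of board below -0.005 m and y of large_corner in the frame of board below -0.005 m and angle between each of large_centre, middle_centre, small_centre, weight_centre's own z axis and vertical below 0.08 rad and horizontal distance between middle_centre and large_centre below 0.012 m and angle between the x axis of middle_centre and the x axis of large_centre, either way round below 0.2 rad and z of middle_centre in the frame of large_centre between 0.009 and 0.015 m and x of middle_corner in the frame of large_centre above 0.005 m and y of middle_corner in the frame of large_centre above 0.005 m and horizontal distance between small_centre and middle_centre below 0.012 m and angle between the x axis of small_centre and the x axis of middle_centre, either way round below 0.2 rad and z of small_centre in the frame of middle_centre between 0.009 and 0.015 m and x of small_corner in the frame of middle_centre above 0.005 m and y of small_corner in the frame of middle_centre above 0.005 m and horizontal distance between weight_centre and small_centre below 0.015 m and z of weight_centre in the frame of small_centre between 0.027 and 0.033 m and contact force between the fingers and weight below 0.3 N and linear speed of weight below 0.03 m/s), for 0.2 s.
At the end, for the whole second after the job is handed in: Released and at rest: large bracket on the board, corner at the notch; middle on large, small on middle, each turned opposite; centres within 12 mm, square within 0.2 rad; weight within 15 mm of the small one's centre; all level within 0.08 rad, heights within 3 mm (horizontal distance between large_centre and board below 0.012 m and angle between the x axis of large_centre and the x axis of board, either way round below 0.2 rad and z of large_centre in the frame of board between 0.013 and 0.019 m and x of large_corner in the frame of board below -0.005 m and y of large_corner in the frame of board below -0.005 m and angle between each of large_centre, middle_centre, small_centre, weight_centre's own z axis and vertical below 0.08 rad and horizontal distance between middle_centre and large_centre below 0.012 m and angle between the x axis of middle_centre and the x axis of large_centre, either way round below 0.2 rad and z of middle_centre in the frame of large_centre between 0.009 and 0.015 m and x of middle_corner in the frame of large_centre above 0.005 m and y of middle_corner in the frame of large_centre above 0.005 m and horizontal distance between small_centre and middle_centre below 0.012 m and angle between the x axis of small_centre and the x axis of middle_centre, either way round below 0.2 rad and z of small_centre in the frame of middle_centre between 0.009 and 0.015 m and x of small_corner in the frame of middle_centre above 0.005 m and y of small_corner in the frame of middle_centre above 0.005 m and horizontal distance between weight_centre and small_centre below 0.015 m and z of weight_centre in the frame of small_centre between 0.027 and 0.033 m and linear speed of each of large, middle, small, weight below 0.02 m/s); the robot touches nothing.
It fails at once if the jar is moved by more than 20 mm (distance of jar_centre from where it was at the start of the episode above 0.02 m).
It fails at once if the screwdriver is moved by more than 20 mm (distance of screwdriver from where it was at the start of the episode above 0.02 m).
It also fails if it takes over 138 s, if anything falls off the work surface, if the arm or the gripper's body presses on something with over 40 N, if the wrist force passes 120 N, or if a joint passes its speed limit or range.

ROBOT

A 7-joint arm with a two-finger parallel gripper is mounted at the origin on the work surface. World frame = base frame: x ahead of the robot, y to its left, z up, the work surface at z = 0. Lengths are in mm, angles in degrees, forces in N, time in s.
With the tool pointing down it reaches from about 425 to 875 mm from the base axis. Payload 4.7 kg.
Tool frame: the origin (TCP) lies midway between the tips of the shut fingers; the grasp point (between the pads) lies 19 mm behind it; z points along the fingers, y is the line along which they close (so a half turn about z gives the same grasp; the last joint's range is limited). The gripper opens to 87 mm and grips with 3 to 60 N. Pads are 19 mm wide; open, the fingers measure 117 mm over their backs; the gripper's body (75 mm by 190 mm) begins 51 mm behind the grasp point.
Start: joints at [-65.827, 18.392, -4.016, 83.108, 1.295, 78.541, -3.26], TCP at [257.813, 596.706, 222.587] pointing down, gripper open.
Joint ranges: [-163.93, 163.93], [-17.29, 119.83], [-79.2, 71.16], [3.27, 140.29], [-89.18, 269.18], [5.43, 117.66], [-154.24, 154.24]. Speed limits (degrees/s): [147.25, 147.25, 180, 180, 180, 180, 180].

INTERFACE

Orientations are given as a 3x3 rotation matrix whose columns are the frame's x, y, z axes.
In Python, from rig import ctrl, optics, hand_in gives the robot as it stands.
- The arm moves only by the tool play_rows, never from a script. Its argument "increments" is a list of rows, each a list of 3 entries, a list of its own where there are three numbers: the shift along the world's x, y, z in mm, then the turn, a rotation vector about the world's x, y, z in rad, then the closure, from 0 (fully open) to 1 (shut). In form: [[[x, y, z], [rx, ry, rz], jaw], ...]. A call has 1 to 12 rows; each row is the pose to reach, as a shift and turn from the pose commanded when the call began; what a row does not reach only later rows make up. A row lasts 1/10 s, in which the tool goes at most 50 mm and 8.59 degrees, less where a joint would pass 70% of its speed; a pose out of reach is approached as far as the arm can. A call with a gripper value outside its range is refused whole. The fingers move at their own pace and stop on an object; "newtons" is the grip in N (left out, the last holds). Time passes only in rows, so rows that repeat a pose let the fingers close. It gives the time, the measured TCP pose, the force, the opening and the grip force at its end, in the units of the state.
- ctrl.get_state(): the state, without advancing time (a new reading comes with each control period).
- optics.camera(name): name is "side" or "top"; returns (picture, depth): 480x640x3 uint8, red, green, blue; 480x640 float32, mm along the optical axis (not along the pixel's ray), 0 where there is no reading.
- optics.calibration(name): a dict with "fx", "fy", "cx", "cy" (pixels), "position" and "orientation" of the camera in the world. Camera axes: x right, y down, z forward; pixel columns grow to the right and rows downward; lengths in mm; the calibration is good to about 2 mm. A picture is of the moment at which its call begins. calibration takes no time and is no camera call.
- hand_in(): hands the job in; it is judged then, once.
The state is a dict: "t": time; "joint_positions": joint angles; "qd": joint speeds; "tau": joint torques, N m; "position": TCP position; "ee_rot": TCP orientation; "wrist_force": force on the tool from outside, world axes, zero at the start; "wrist_torque": the same for the moment, N m; "opening": finger opening in mm; "finger_force": force on a finger pad.
Only numpy, scipy, OpenCV 4.12 (cv2) and the standard library are available. Lean on these libraries where they do the work, as an engineer would, in place of code of your own. Each camera call takes 0.05 s, during which the arm holds its last target. There are 200 camera calls.

## Working session

There is one attempt and no reset: what is moved stays moved. The work goes in short steps, Python scripts to look and compute and a tool call to move; the robot and the scene stay as the last step left them, time stands still between calls to the robot, and variables do not carry over. Pictures are saved under pics/ and viewed, at most 17 in all, crops included, and the job is handed in when it is done.

Besides the shell and the picture viewer there is one more tool, called by a JSON object that holds its "method" and its "body", one argument or row to a line. play_rows: Moves the arm, as the interface text tells. Its arguments: {"type":"object","properties":{"increments":{"type":"array"},"newtons":{"type":"number"}},"required":["increments"]}

```bash
ls; mkdir -p pics; cat > h.py <<'E'
import numpy as np, cv2
from rig import ctrl, optics, hand_in
def snap(n,f=None):
    p,d=optics.camera(n)
    if f: cv2.imwrite('pics/'+f,cv2.cvtColor(p,cv2.COLOR_RGB2BGR)); np.save('pics/'+f[:-4]+'.npy',d)
    return p,d
def world(n,u,v,d):
    c=optics.calibration(n); u=np.asarray(u,float);v=np.asarray(v,float)
    P=np.stack([(u-c['cx'])/c['fx']*d,(v-c['cy'])/c['fy']*d,d*np.ones_like(u)],-1)
    return P@np.array(c['orientation']).T+np.array(c['position'])
def cloud(n,d):
    v,u=np.mgrid[0:480,0:640]; return world(n,u,v,d)
def atz(n,uv,z):
    c=optics.calibration(n); R=np.array(c['orientation']); o=np.array(c['position'])
    out=[]
    for u,v in uv:
        r=R@np.array([(u-c['cx'])/c['fx'],(v-c['cy'])/c['fy'],1]); out.append(o+r*(z-o[2])/r[2])
    return np.array(out)
E
python3 - <<'E'
from h import *
np.set_printoptions(precision=3,suppress=True)
for n in('top','side'): snap(n,n+'0.png'); print(optics.calibration(n))
print(ctrl.get_state())
E
```

```text
pics
{'fx': 551.7047915337721, 'fy': 551.7047915337721, 'cx': 313.852604032234, 'cy': 240.28408140172172, 'position': array([ 397.866,   21.3  , 1267.993]), 'orientation': array([[ 0.027, -0.983,  0.179],
       [-1.   , -0.029, -0.011],
       [ 0.016, -0.179, -0.984]])}
{'fx': 450.9242315700433, 'fy': 450.9242315700433, 'cx': 318.8763991391474, 'cy': 234.59207653151026, 'position': array([ 228.786, -846.84 ,  651.083]), 'orientation': array([[ 0.911, -0.228,  0.345],
       [-0.413, -0.499,  0.762],
       [-0.002, -0.836, -0.548]])}
{'t': 0.1, 'joint_positions': array([-65.828,  18.434,  -4.016,  83.169,   1.295,  78.54 ,  -3.261]), 'qd': array([ 0.08 , -0.068,  0.046, -0.164,  0.044,  0.044, -0.017]), 'tau': array([  0.   , -49.257,  -0.405, -31.34 ,  -0.064,   0.039,   0.   ]), 'position': array([257.619, 596.219, 221.565]), 'ee_rot': array([[-0.918,  0.397, -0.001],
       [ 0.397,  0.918, -0.002],
       [-0.   , -0.002, -1.   ]]), 'wrist_force': array([-0.071, -0.019, -0.953]), 'wrist_torque': array([-0.036, -0.039, -0.004]), 'finger_force': 0.0, 'opening': 86.90585398973057}
```

View pics/top0.png

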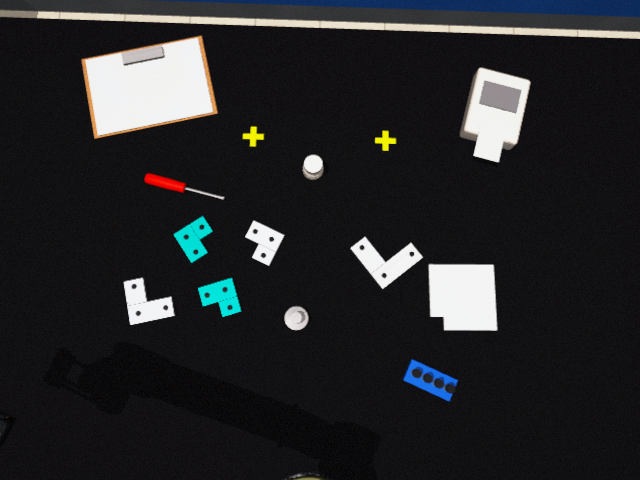

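View pics/side0.png

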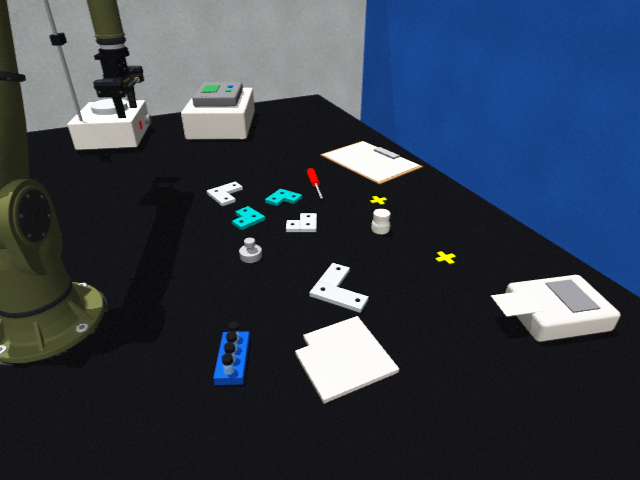

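The top view shows the large L at (388,262), a white L at (265,242), another at (148,302), two turquoise ones, the weight at (296,318), the jar at (313,167), the screwdriver at (184,187) and the board at (463,297) with its notch at lower left. The side view agrees.

```bash
cat >> h.py <<'E'
def shapes(img,d,n='top',zs=None,thr=150):
    """white blobs: contour -> world at height z, minAreaRect, L corner direction"""
    m=(img.min(2)>thr).astype(np.uint8)
    cs,_=cv2.findContours(m,cv2.RETR_EXTERNAL,cv2.CHAIN_APPROX_NONE)
    out=[]
    P=cloud(n,d)
    for c in cs:
        if cv2.contourArea(c)<150: continue
        mk=np.zeros(m.shape,np.uint8); cv2.drawContours(mk,[c],-1,1,-1)
        mk2=cv2.erode(mk,np.ones((3,3)))>0
        z=np.median(P[mk2][:,2]) if mk2.any() else 0
        zz=zs if zs is not None else z
        w=atz(n,c[:,0],zz)[:,:2].astype(np.float32)
        r=cv2.minAreaRect(w); mo=cv2.moments(w.reshape(-1,1,2))
        cen=np.array([mo['m10'],mo['m01']])/mo['m00']
        out.append((c.mean((0,1)).round(),round(float(z),1),np.round(r[0],1),np.round(r[1],1),round(r[2],1),cen.round(1),cv2.contourArea(w)))
    return out
E
python3 - <<'E'
from h import *
im=cv2.cvtColor(cv2.imread('pics/top0.png'),cv2.COLOR_BGR2RGB); d=np.load('pics/top0.npy')
for s in shapes(im,d,thr=120):
  if s[0][1]>150: print(*s); 
g=lambda u0,v0,u1,v1:cv2.resize(im[v0:v1,u0:u1,::-1],None,fx=4,fy=4,interpolation=cv2.INTER_CUBIC)
a=g(110,210,310,340)
cv2.imwrite('pics/c1.png',a)
P=cloud('top',d)
for n,v,u in(('weight',316,296),('wfoot',322,287),('bench',340,300),('jar',160,313),('bench',200,340)): print(n,P[v,u].round(1))
E
```

```text
[296. 318.] 21.6 [447.8  44.1] [51.  51.5] 1.7 [446.8  43.4] 2059.212027332862
[146. 303.] 11.1 [482.5 378.1] [100.9 101.1] 13.5 [470.3 385.5] 6644.534470131155
[463. 296.] 8.7 [ 506.  -335.4] [150.8 152.2] 1.6 [ 508.6 -337.9] 21598.241605777293
[385. 260.] 10.7 [ 603.2 -160.2] [120.8 120.9] 39.2 [ 582.4 -158.1] 8413.140496105421
[263. 242.] 10.8 [617.8 130.4] [80.8 80.1] 64.9 [620.6 122.9] 4903.311593017541
[312. 168.] 53.6 [790.7  15.8] [55.  43.6] 1.4 [794.1  16.7] 1664.8372486437675
weight [450.2  42.7  42.1]
wfoot [437.3  62.8  21. ]
bench [398.5  32.7  -3.3]
jar [806.1  15.1  53.5]
bench [ 7.274e+02 -5.190e+01 -5.000e-01]
```

View pics/c1.png

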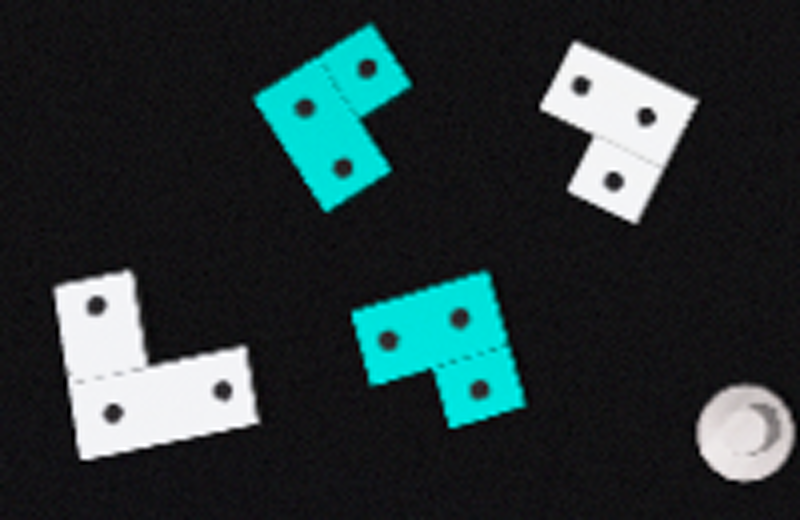

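Outline sizes come out as 100.9, 80.5 and 120.8 mm, with the board at 151 mm, so all three brackets and the board are identified. I'll move above the large bracket's x-arm.

{"method": "play_rows", "body": {
  "increments": [
    [[316,-781,-60],[0,0,-0.478],0],
    [[316,-781,-60],[0,0,-0.478],0],
    [[316,-781,-60],[0,0,-0.478],0],
    [[316,-781,-60],[0,0,-0.478],0],
    [[316,-781,-60],[0,0,-0.478],0],
    [[316,-781,-60],[0,0,-0.478],0],
    [[316,-781,-60],[0,0,-0.478],0],
    [[316,-781,-60],[0,0,-0.478],0],
    [[316,-781,-60],[0,0,-0.478],0],
    [[316,-781,-60],[0,0,-0.478],0],
    [[316,-781,-60],[0,0,-0.478],0],
    [[316,-781,-60],[0,0,-0.478],0]
  ],
  "newtons": 50
}}

```text
t: 1.3
position: [482.4, 40.0, 179.8]
ee_rot: [[-0.633, 0.774, 0.0], [0.774, 0.633, 0.0], [0.0, 0.0, -1.0]]
wrist_force: [0.0, 0.3, 0.4]
opening: 87.1
finger_force: 0.0
```

{"method": "play_rows", "body": {
  "increments": [
    [[91,-224,-100],[0,0,0],0.1],
    [[91,-224,-100],[0,0,0],0.1],
    [[91,-224,-100],[0,0,0],0.1],
    [[91,-224,-100],[0,0,0],0.1],
    [[91,-224,-100],[0,0,0],0.1],
    [[91,-224,-100],[0,0,0],0.1],
    [[91,-224,-100],[0,0,0],0.1],
    [[91,-224,-100],[0,0,0],0.1],
    [[91,-224,-100],[0,0,0],0.1]
  ]
}}

```text
t: 2.2
position: [573.7, -179.7, 80.6]
ee_rot: [[-0.635, 0.773, 0.001], [0.773, 0.635, 0.002], [0.001, 0.002, -1.0]]
wrist_force: [-0.2, -0.1, 0.5]
opening: 78.5
finger_force: 0.0
```

```bash
python3 - <<'E'
from h import *
s=ctrl.get_state(); print(s['position'],np.array(s['ee_rot'])[:,1],s['joint_positions'])
p,d=snap('top','t1.png'); q,_=snap('side','s1.png')
a=cv2.resize(p[200:350,330:480,::-1],(400,400)); b=cv2.resize(q[230:330,270:410,::-1],(400,400))
cv2.imwrite('pics/v1.png',np.hstack([a,b]))
E
```

```text
[ 573.70463416 -179.68609726   80.6101839 ] [0.77263801 0.63484425 0.00180989] [-15.59878003  21.49172837  37.04193795 100.92580277 -14.54492767
  62.37601297  65.7416053 ]
```

View pics/v1.png

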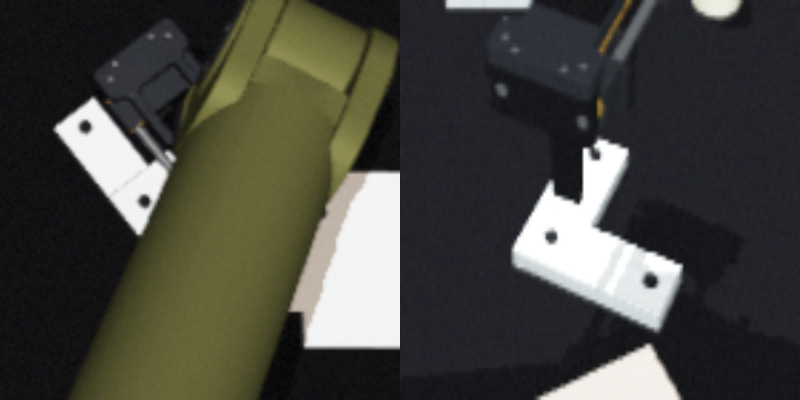

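{"method": "play_rows", "body": {
  "increments": [
    [[0,0,-40],[0,0,0],0.1],
    [[0,0,-50],[0,0,0],0.1],
    [[0,0,-50],[0,0,0],0.1],
    [[0,0,-50],[0,0,0],0.1]
  ]
}}

```text
t: 2.7
position: [573.7, -181.9, 30.9]
ee_rot: [[-0.633, 0.774, 0.001], [0.774, 0.633, -0.0], [-0.001, 0.001, -1.0]]
wrist_force: [-0.8, 0.3, 0.9]
opening: 78.6
finger_force: 0.0
```

{"method": "play_rows", "body": {
  "increments": [
    [[0,-2,-15],[0,0,0],0.1],
    [[0,-2,-24],[0,0,0],0.1],
    [[0,-2,-27],[0,0,0],0.1],
    [[0,-2,-27],[0,0,0],0.1],
    [[0,-2,-27],[0,0,0],0.1]
  ]
}}

```text
t: 3.2
position: [573.4, -184.2, 3.0]
ee_rot: [[-0.633, 0.774, 0.0], [0.774, 0.633, -0.0], [-0.0, 0.0, -1.0]]
wrist_force: [-0.0, 0.4, -0.4]
opening: 77.9
finger_force: 0.0
```

```bash
python3 - <<'E'
from h import *
q,_=snap('side','s2.png')
s=ctrl.get_state(); print(s['position'],s['wrist_force'])
cv2.imwrite('pics/v2.png',cv2.resize(q[230:330,270:410,::-1],(784,560)))
E
```

```text
[ 573.52752163 -184.26106308    3.20246824] [ 0.74683062  0.67197787 -0.73159012]
```

View pics/v2.png

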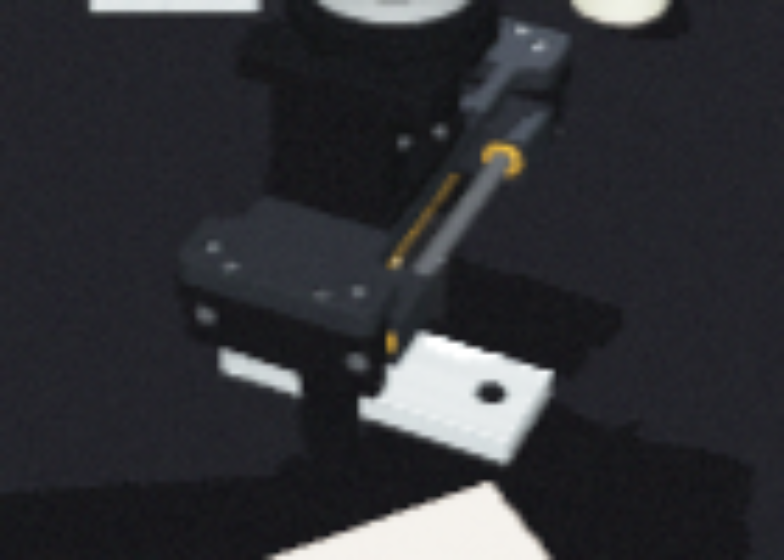

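The fingers straddle the x-arm at about (330,390) in the crop, with no contact. I'll close and lift a little.

{"method": "play_rows", "body": {
  "increments": [
    [[0,0,0],[0,0,0],0.9],
    [[0,0,0],[0,0,0],0.9],
    [[0,0,0],[0,0,0],0.9],
    [[0,0,0],[0,0,0],0.9],
    [[0,0,0],[0,0,0],0.9],
    [[0,0,0],[0,0,0],0.9],
    [[0,0,30],[0,0,0],0.9],
    [[0,0,60],[0,0,0],0.9],
    [[0,0,60],[0,0,0],0.9],
    [[0,0,60],[0,0,0],0.9]
  ],
  "newtons": 50
}}

```text
t: 4.25
position: [573.1, -183.9, 62.8]
ee_rot: [[-0.633, 0.774, 0.0], [0.774, 0.633, 0.0], [0.0, 0.0, -1.0]]
wrist_force: [-0.7, 0.3, -4.4]
opening: 43.5
finger_force: 50.0
```

{"method": "play_rows", "body": {
  "increments": [
    [[-21,-30,0],[0,0,-0.13],0.9],
    [[-42,-60,0],[0,0,-0.26],0.9],
    [[-63,-91,0],[0,0,-0.39],0.9],
    [[-84,-122,0],[0,0,-0.52],0.9],
    [[-105,-152,0],[0,0,-0.656],0.9],
    [[-105,-152,0],[0,0,-0.656],0.9],
    [[-105,-152,0],[0,0,-0.656],0.9],
    [[-105,-152,-20],[0,0,-0.656],0.9],
    [[-105,-152,-30],[0,0,-0.656],0.9],
    [[-105,-152,-30],[0,0,-0.656],0.9],
    [[-105,-152,-30],[0,0,-0.656],0.9]
  ]
}}

```text
t: 5.35
position: [468.4, -335.3, 32.5]
ee_rot: [[-0.03, 1.0, -0.001], [1.0, 0.03, 0.0], [0.0, -0.001, -1.0]]
wrist_force: [-0.7, 1.1, -2.2]
opening: 43.5
finger_force: 50.0
```

```bash
python3 - <<'E'
from h import *
q,_=snap('side','s3.png'); p,_=snap('top','t3.png')
s=ctrl.get_state(); print(s['position'],s['joint_positions'],s['ee_rot'])
cv2.imwrite('pics/v3.png',np.hstack([cv2.resize(q[260:410,230:430,::-1],(400,300)),cv2.resize(p[230:360,390:530,::-1],(400,300))]))
E
```

```text
[ 468.87829266 -336.08004329   33.46579822] [ -5.60860061  24.75854319  46.59310099 106.70678723 -21.15939833
  57.49259671  51.65738977] [[-2.96689357e-02  9.99559448e-01  8.15403454e-04]
 [ 9.99559676e-01  2.96692947e-02 -4.31659761e-04]
 [-4.55662037e-04  8.02237527e-04 -9.99999574e-01]]
```

View pics/v3.png

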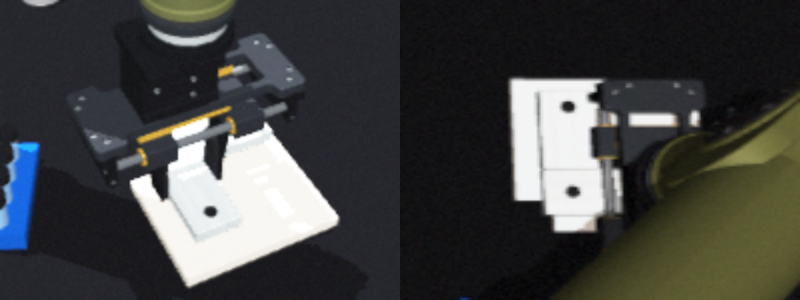

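{"method": "play_rows", "body": {
  "increments": [
    [[-1,0,-12],[0,0,0],0.9],
    [[-1,0,-19.5],[0,0,0],0.9],
    [[-1,0,-19.5],[0,0,0],0.9],
    [[-1,0,-19.5],[0,0,0],0.9]
  ]
}}

```text
t: 5.85
position: [466.9, -336.0, 12.9]
ee_rot: [[-0.029, 1.0, -0.001], [1.0, 0.029, 0.0], [0.0, -0.001, -1.0]]
wrist_force: [-0.4, 0.1, -3.4]
opening: 43.6
finger_force: 50.0
```

{"method": "play_rows", "body": {
  "increments": [
    [[0,0,0],[0,0,0],0.3],
    [[0,0,0],[0,0,0],0.2],
    [[0,0,0],[0,0,0],0.2],
    [[0,0,0],[0,0,0],0.2],
    [[0,0,30],[0,0,0],0.2],
    [[0,0,80],[0,0,0],0.2],
    [[0,0,130],[0,0,0],0.2],
    [[0,50,150],[0,0,0.1],0.2],
    [[0,100,150],[0,0,0.2],0.2],
    [[0,150,150],[0,0,0.3],0.1],
    [[0,200,150],[0,0,0.45],0.1],
    [[0,250,150],[0,0,0.6],0.1]
  ]
}}

```text
t: 7.05
position: [467.1, -87.7, 164.1]
ee_rot: [[-0.593, 0.805, 0.002], [0.805, 0.593, 0.001], [-0.0, 0.002, -1.0]]
wrist_force: [0.3, 0.4, -0.0]
opening: 77.5
finger_force: 0.0
```

{"method": "play_rows", "body": {
  "increments": [
    [[2,45,0],[0,0,0.11],0.1],
    [[4,90,0],[0,0,0.22],0.1],
    [[6,135,0],[0,0,0.33],0.1],
    [[8,180,0],[0,0,0.44],0.1],
    [[10,225,0],[0,0,0.55],0.1],
    [[12,270,0],[0,0,0.66],0.1],
    [[14,315,0],[0,0,0.77],0.1],
    [[16,360,0],[0,0,0.88],0.1],
    [[17,405,0],[0,0,0.99],0.1],
    [[17.6,450,0],[0,0,1.08],0.1],
    [[17.6,495,0],[0,0,1.171],0.1],
    [[17.6,495,0],[0,0,1.171],0.1]
  ]
}}

```text
t: 8.25
position: [481.6, 413.4, 162.6]
ee_rot: [[-0.971, -0.238, -0.002], [-0.238, 0.971, 0.004], [0.001, 0.004, -1.0]]
wrist_force: [-1.2, 0.1, -0.1]
opening: 78.3
finger_force: 0.0
```

```bash
python3 - <<'E'
from h import *
p,d=snap('top','t4.png')
s=ctrl.get_state(); print(s['position'],s['joint_positions'],s['ee_rot'][:,1])
for t in (120,225,235): print(t,*[x for x in shapes(p,d,thr=t) if x[0][0]>330 and x[0][1]>200])
cv2.imwrite('pics/v4.png',cv2.resize(p[200:360,350:550,::-1],(750,600)))
E
```

```text
[483.00712014 409.15222422 162.59071437] [-55.1759812   18.41860101  15.50263481  90.79431334  -5.17088732
  71.51840617  64.68235298] [-2.32907366e-01  9.72498705e-01  6.53307017e-04]
120 (array([463., 296.]), 11.3, array([ 505.8, -334.6]), array([150.5, 151.9]), 1.6, array([ 507.9, -336.6]), 21682.758955907077)
225 (array([458., 302.]), 11.4, array([ 505.7, -334.1]), array([145.9, 148.1]), 1.6, array([ 509.5, -338.6]), 18959.920798294246)
235 (array([460., 302.]), 11.5, array([ 505.9, -334.5]), array([146. , 146.2]), 1.4, array([ 511.4, -338.9]), 17889.027967100963)
```

View pics/v4.png

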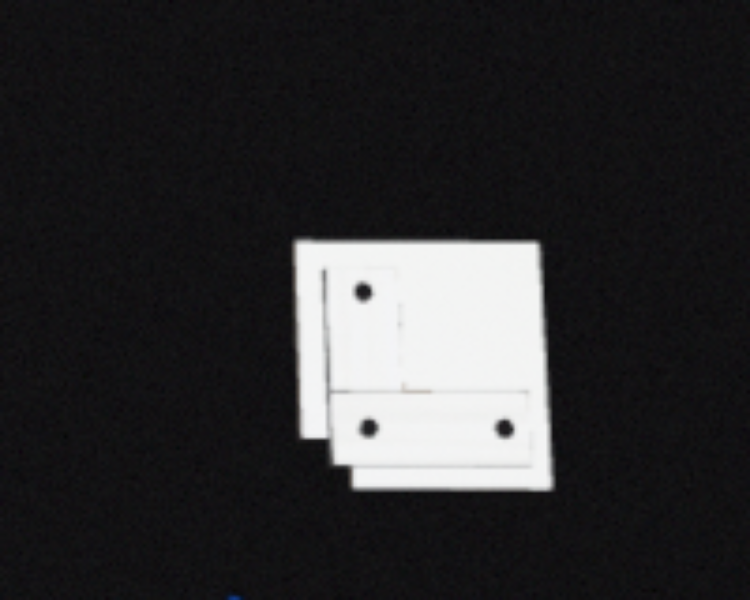

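```bash
python3 - <<'E'
from h import *
px=np.array([(324,268),(398,266),(333,465),(532,465),(402,391),(529,391)])/3.75+[350,200]
body=np.array([(-60,60),(-16,60),(-60,-60),(60,-60),(-16,-16),(60,-16)],float)
w=atz('top',px-0.37,22)[:,:2]
A=w-w.mean(0);B=body-body.mean(0)
U,S,V=np.linalg.svd(B.T@A); R=(U@V).T
t=w.mean(0)-R@body.mean(0)
print(t,np.degrees(np.arctan2(R[1,0],R[0,0])), (w-(body@R.T+t)).round(1))
E
```

```text
[ 504.27289294 -334.84164736] -88.30153078840264 [[-1.1  0.4]
 [ 0.1 -0.9]
 [ 0.4  0. ]
 [ 0.1  0.4]
 [ 0.3  0.4]
 [ 0.2 -0.4]]
```

Large bracket sits at (504.3, -334.8), yaw -88.3°, within 2 mm of the board's centre. Next is the middle bracket.

{"method": "play_rows", "body": {
  "increments": [
    [[0,0,-45],[0,0,0],0.1],
    [[0,0,-90],[0,0,0],0.1],
    [[0,0,-130],[0,0,0],0.1],
    [[0,0,-130],[0,0,0],0.1],
    [[0,0,-130],[0,0,0],0.1],
    [[0,0,-130],[0,0,0],0.1]
  ]
}}

```text
t: 8.9
position: [486.9, 406.1, 36.5]
ee_rot: [[-0.974, -0.226, 0.004], [-0.226, 0.974, 0.003], [-0.004, 0.002, -1.0]]
wrist_force: [0.1, 0.1, 0.9]
opening: 78.3
finger_force: 0.0
```

{"method": "play_rows", "body": {
  "increments": [
    [[-1,1,-10],[0,0,0],0.1],
    [[-1,1,-20],[0,0,0],0.1],
    [[-1,1,-28],[0,0,0],0.1],
    [[-1,1,-30],[0,0,0],0.1],
    [[-1,1,-30],[0,0,0],0.1],
    [[-1,1,-30],[0,0,0],0.1],
    [[-1,1,-30],[0,0,0],0.1]
  ]
}}

```text
t: 9.6
position: [484.2, 406.5, 3.8]
ee_rot: [[-0.974, -0.227, 0.0], [-0.227, 0.974, 0.001], [-0.001, 0.0, -1.0]]
wrist_force: [-0.5, -0.5, -0.0]
opening: 78.5
finger_force: 0.0
```

```bash
python3 - <<'E'
from h import *
q,_=snap('side','s5.png')
s=ctrl.get_state(); print(s['position'],s['wrist_force'],s['ee_rot'][:,1])
cv2.imwrite('pics/v5.png',cv2.resize(q[130:230,170:310,::-1],(784,560)))
E
```

```text
[484.18073514 406.5035167    3.85029868] [-0.14609311  0.37614788  0.10525473] [-2.27158765e-01  9.73857645e-01  4.28614843e-04]
```

View pics/v5.png

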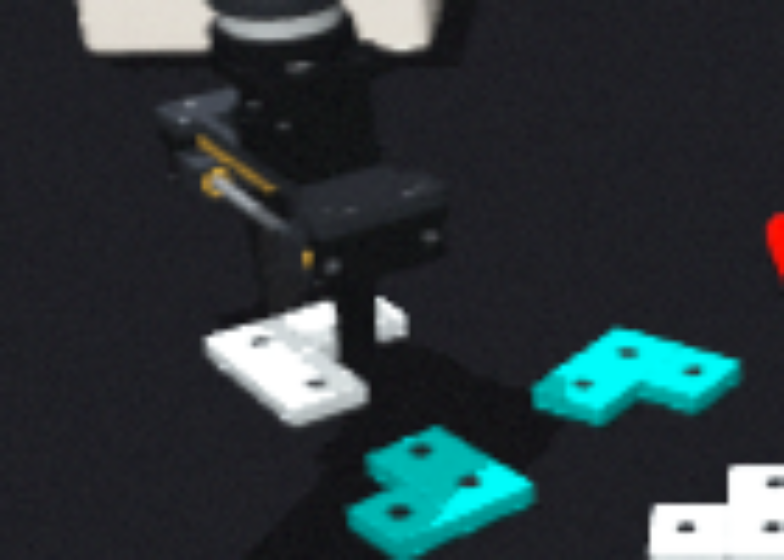

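The fingers straddle the y-arm at about (320,330). I'll close on it and lift.

{"method": "play_rows", "body": {
  "increments": [
    [[0,0,-0.8],[0,0,0],0.9],
    [[0,0,-0.8],[0,0,0],0.9],
    [[0,0,-0.8],[0,0,0],0.9],
    [[0,0,-0.8],[0,0,0],0.9],
    [[0,0,-0.8],[0,0,0],0.9],
    [[0,0,-0.8],[0,0,0],0.9],
    [[0,0,30],[0,0,0],0.9],
    [[0,0,60],[0,0,0],0.9],
    [[0,0,95],[0,0,0],0.9],
    [[0,0,95],[0,0,0],0.9],
    [[0,0,95],[0,0,0],0.9]
  ],
  "newtons": 50
}}

```text
t: 10.75
position: [484.0, 406.5, 98.7]
ee_rot: [[-0.974, -0.227, 0.001], [-0.227, 0.974, 0.001], [-0.001, 0.001, -1.0]]
wrist_force: [0.3, 0.1, -3.0]
opening: 43.5
finger_force: 50.0
```

{"method": "play_rows", "body": {
  "increments": [
    [[1,-35,0],[0,0,-0.13],0.9],
    [[2,-75,0],[0,0,-0.26],0.9],
    [[3,-115,0],[0,0,-0.4],0.9],
    [[4,-155,0],[0,0,-0.54],0.9],
    [[5,-195,0],[0,0,-0.68],0.9],
    [[6,-235,0],[0,0,-0.82],0.9],
    [[7,-275,0],[0,0,-0.96],0.9],
    [[8,-315,0],[0,0,-1.1],0.9],
    [[9,-355,0],[0,0,-1.24],0.9],
    [[10,-395,0],[0,0,-1.38],0.9],
    [[10,-435,0],[0,0,-1.52],0.9],
    [[10,-455,0],[0,0,-1.65],0.9]
  ]
}}

```text
t: 11.95
position: [491.8, -52.9, 96.8]
ee_rot: [[-0.14, 0.99, -0.003], [0.99, 0.14, -0.002], [-0.002, -0.003, -1.0]]
wrist_force: [0.1, -0.5, -2.5]
opening: 43.2
finger_force: 50.0
```

```bash
python3 - <<'E'
from h import *
s=ctrl.get_state(); r=s['ee_rot']; print(s['position'],s['joint_positions'],np.degrees(np.arctan2(r[1,1],r[0,1])))
E
```

```text
[491.80341824 -52.93545944  96.84437999] [-36.82497019   6.18227274  42.24008148 114.63465622  -4.59695828
  61.02310541  15.51709881] 8.025701166030434
```

{"method": "play_rows", "body": {
  "increments": [
    [[1,-26,0],[0,0,-0.14],0.9],
    [[1,-52,0],[0,0,-0.28],0.9],
    [[2,-78,0],[0,0,-0.42],0.9],
    [[2,-104,0],[0,0,-0.56],0.9],
    [[3,-130,0],[0,0,-0.7],0.9],
    [[3,-156,0],[0,0,-0.84],0.9],
    [[4,-182,0],[0,0,-0.98],0.9],
    [[4,-208,0],[0,0,-1.12],0.9],
    [[5,-234,0],[0,0,-1.26],0.9],
    [[5,-260,0],[0,0,-1.4],0.9],
    [[5,-286,0],[0,0,-1.54],0.9],
    [[5,-310,0],[0,0,-1.681],0.9]
  ]
}}

```text
t: 13.15
position: [497.4, -359.0, 96.3]
ee_rot: [[0.999, 0.034, -0.004], [0.034, -0.999, 0.001], [-0.004, -0.001, -1.0]]
wrist_force: [0.5, -0.6, -2.0]
opening: 43.0
finger_force: 50.0
```

{"method": "play_rows", "body": {
  "increments": [
    [[0,0,0],[0,0,0],0.9],
    [[0,0,-20],[0,0,0],0.9],
    [[0,0,-40],[0,0,0],0.9],
    [[0,0,-50],[0,0,0],0.9],
    [[0,0,-50],[0,0,0],0.9],
    [[0,0,-50],[0,0,0],0.9]
  ]
}}

```text
t: 13.75
position: [498.9, -358.4, 48.4]
ee_rot: [[0.999, 0.041, -0.0], [0.041, -0.999, 0.0], [-0.0, -0.0, -1.0]]
wrist_force: [0.6, -0.1, -3.2]
opening: 43.2
finger_force: 50.0
```

```bash
python3 - <<'E'
from h import *
q,_=snap('side','s6.png'); p,_=snap('top','t6.png')
s=ctrl.get_state(); r=s['ee_rot']; print(s['position'],s['joint_positions'],np.degrees(np.arctan2(r[1,1],r[0,1])),r)
cv2.imwrite('pics/v6.png',np.hstack([cv2.resize(q[260:410,230:430,::-1],(400,300)),cv2.resize(p[230:360,390:530,::-1],(400,300))]))
E
```

```text
[ 499.42260704 -358.95247861   49.35026361] [-10.62696463  32.86706975  57.06039204 100.76083243 -30.63818072
  63.39260206 -31.15086   ] -87.69421032233949 [[ 9.99189638e-01  4.02327468e-02  1.18006611e-03]
 [ 4.02336591e-02 -9.99190010e-01 -7.59872654e-04]
 [ 1.14853850e-03  8.06735260e-04 -9.99999015e-01]]
```

View pics/v6.png

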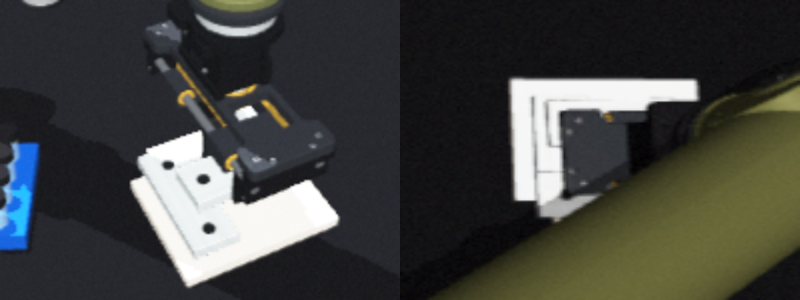

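{"method": "play_rows", "body": {
  "increments": [
    [[-2.4,-4,0],[0,0,-0.01],0.9],
    [[-2.4,-4,-10],[0,0,-0.01],0.9],
    [[-2.4,-4,-16],[0,0,-0.01],0.9],
    [[-2.4,-4,-16],[0,0,-0.01],0.9],
    [[-2.4,-4,-16],[0,0,-0.01],0.9]
  ]
}}

```text
t: 14.35
position: [496.3, -362.5, 32.0]
ee_rot: [[1.0, 0.03, -0.001], [0.03, -1.0, 0.0], [-0.001, -0.0, -1.0]]
wrist_force: [-0.3, 0.3, -3.5]
opening: 43.5
finger_force: 50.0
```

{"method": "play_rows", "body": {
  "increments": [
    [[0.5,-0.5,-4],[0,0,0],0.9],
    [[0.5,-0.5,-7],[0,0,0],0.9],
    [[0.5,-0.5,-7],[0,0,0],0.9],
    [[0.5,-0.5,-7],[0,0,0],0.9]
  ]
}}

```text
t: 14.75
position: [497.0, -363.2, 25.4]
ee_rot: [[1.0, 0.03, -0.0], [0.03, -1.0, -0.0], [-0.0, 0.0, -1.0]]
wrist_force: [0.4, 0.1, -2.4]
opening: 43.0
finger_force: 50.0
```

{"method": "play_rows", "body": {
  "increments": [
    [[0,0,0],[0,0,0],0.3],
    [[0,0,0],[0,0,0],0.2],
    [[0,0,0],[0,0,0],0.2],
    [[0,0,0],[0,0,0],0.2],
    [[0,0,30],[0,0,0],0.2],
    [[0,0,80],[0,0,0],0.2],
    [[0,0,120],[0,0,0],0.2],
    [[5,30,120],[0,0,0.14],0.2],
    [[15,70,120],[0,0,0.28],0.2],
    [[25,110,120],[0,0,0.42],0.1],
    [[35,150,120],[0,0,0.56],0.1],
    [[45,190,120],[0,0,0.7],0.1]
  ]
}}

```text
t: 15.95
position: [542.3, -171.6, 145.8]
ee_rot: [[0.742, 0.671, 0.001], [0.671, -0.742, 0.0], [0.001, 0.0, -1.0]]
wrist_force: [0.7, -0.1, 0.6]
opening: 77.2
finger_force: 0.0
```

{"method": "play_rows", "body": {
  "increments": [
    [[5,35,0],[0,0,0.14],0.1],
    [[10,65,0],[0,0,0.28],0.1],
    [[15,95,0],[0,0,0.42],0.1],
    [[20,125,0],[0,0,0.56],0.1],
    [[25,155,0],[0,0,0.7],0.1],
    [[30,180,0],[0,0,0.84],0.1],
    [[35,205,0],[0,0,0.98],0.1],
    [[40,230,0],[0,0,1.12],0.1],
    [[45,250,0],[0,0,1.26],0.1],
    [[50,270,0],[0,0,1.4],0.1],
    [[50,285,0],[0,0,1.54],0.1],
    [[50,290,0],[0,0,1.68],0.1]
  ]
}}

```text
t: 17.15
position: [591.9, 119.3, 145.4]
ee_rot: [[-0.75, 0.662, 0.0], [0.662, 0.75, 0.001], [0.001, 0.001, -1.0]]
wrist_force: [0.4, -0.1, 0.7]
opening: 78.4
finger_force: 0.0
```

```bash
python3 - <<'E'
from h import *
p,d=snap('top','t7.png')
s=ctrl.get_state(); r=s['ee_rot']; print(s['position'],s['joint_positions'],np.degrees(np.arctan2(r[1,1],r[0,1])))
a=cv2.resize(p[240:350,410:520,::-1],(600,600),interpolation=cv2.INTER_CUBIC)
cv2.imwrite('pics/v7.png',cv2.createCLAHE(4,(4,4)).apply(cv2.cvtColor(np.ascontiguousarray(a),cv2.COLOR_BGR2GRAY)))
E
```

```text
[591.85478479 119.27746101 145.43097632] [-40.76675171  17.04147466  32.20122973  96.78363342  -9.68601469
  68.94345277  42.64736387] 48.85372020212007
```

View pics/v7.png

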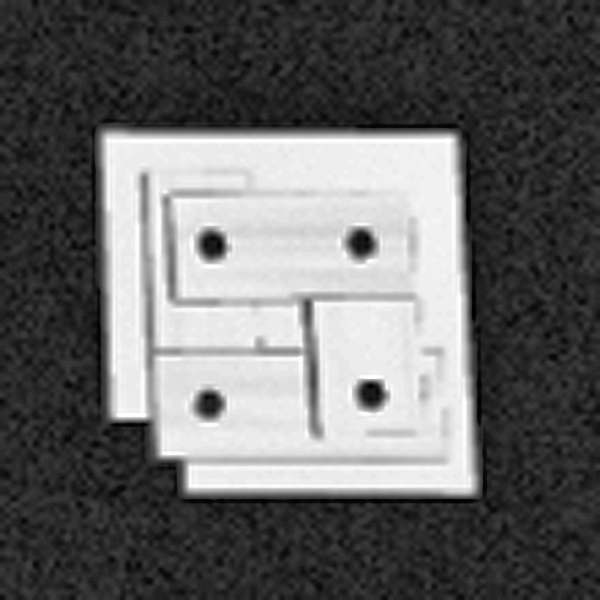

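```bash
python3 - <<'E'
from h import *
px=np.array([(411,191),(170,194),(175,299),(308,299),(319,436),(416,434)])/(600/110)+[410,240]
body=np.array([(-50,-50),(50,-50),(50,-6),(-6,-6),(-6,50),(-50,50)],float)
w=atz('top',px-0.4,34)[:,:2]
A=w-w.mean(0);B=body-body.mean(0)
U,S,V=np.linalg.svd(B.T@A); R=(U@V).T
t=w.mean(0)-R@body.mean(0)
print(t,np.degrees(np.arctan2(R[1,0],R[0,0])), (w-(body@R.T+t)).round(1))
E
```

```text
[ 503.08608101 -331.36058698] 91.52196141588772 [[ 0.6 -0.7]
 [-0.9 -0.4]
 [-0.3 -0.7]
 [-0.2  0.4]
 [ 0.  -1.4]
 [ 0.8  2.8]]
```

{"method": "play_rows", "body": {
  "increments": [
    [[2,2.4,0],[0,0,0.14],0.1],
    [[2,2.4,-30],[0,0,0.28],0.1],
    [[2,2.4,-70],[0,0,0.28],0.1],
    [[2,2.4,-110],[0,0,0.28],0.1],
    [[2,2.4,-112],[0,0,0.28],0.1],
    [[2,2.4,-112],[0,0,0.28],0.1],
    [[2,2.4,-112],[0,0,0.28],0.1]
  ]
}}

```text
t: 17.9
position: [595.8, 119.2, 35.8]
ee_rot: [[-0.899, 0.438, 0.004], [0.438, 0.899, 0.001], [-0.003, 0.002, -1.0]]
wrist_force: [0.5, 0.2, 0.9]
opening: 78.2
finger_force: 0.0
```

```bash
python3 - <<'E'
from h import *
s=ctrl.get_state(); r=s['ee_rot']; print(s['position'],np.degrees(np.arctan2(r[1,1],r[0,1])))
E
```

```text
[595.84202823 119.19656024  35.84378902] 64.04476251178727
```

{"method": "play_rows", "body": {
  "increments": [
    [[-1,1.5,0],[0,0,0.012],0.1],
    [[-1,1.5,-12],[0,0,0.012],0.1],
    [[-1,1.5,-22],[0,0,0.012],0.1],
    [[-1,1.5,-31],[0,0,0.012],0.1],
    [[-1,1.5,-31],[0,0,0.012],0.1],
    [[-1,1.5,-31],[0,0,0.012],0.1],
    [[-1,1.5,-31],[0,0,0.012],0.1]
  ]
}}

```text
t: 18.6
position: [592.8, 120.6, 2.1]
ee_rot: [[-0.905, 0.426, -0.001], [0.426, 0.905, -0.0], [0.0, -0.0, -1.0]]
wrist_force: [1.6, -0.0, 0.0]
opening: 78.3
finger_force: 0.0
```

```bash
python3 - <<'E'
from h import *
q,_=snap('side','s8.png')
s=ctrl.get_state(); r=s['ee_rot']; print(s['position'],s['wrist_force'],np.degrees(np.arctan2(r[1,1],r[0,1])))
cv2.imwrite('pics/v8.png',cv2.resize(q[160:260,240:380,::-1],(784,560)))
E
```

```text
[592.88603202 120.64879556   2.3074545 ] [-0.26880735 -0.37540459 -0.68531803] 64.79740306298348
```

View pics/v8.png

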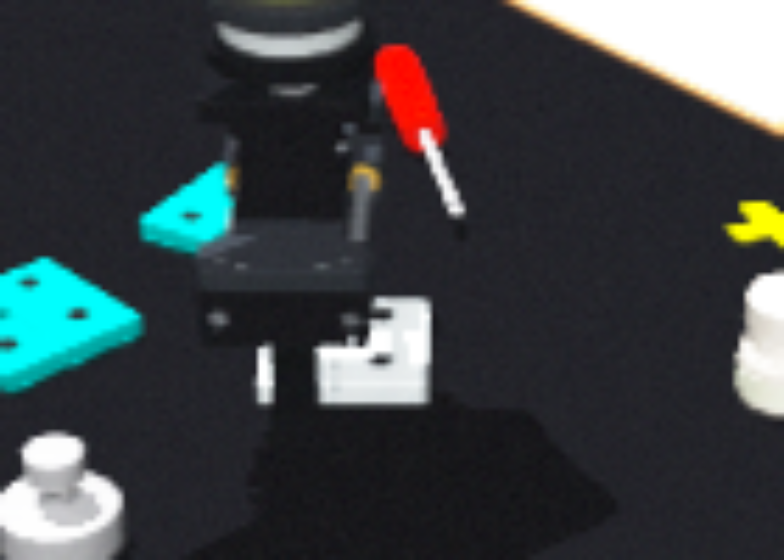

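The fingers straddle the small bracket's y-arm at about (290,370), clear of the other arm. Closing.

{"method": "play_rows", "body": {
  "increments": [
    [[0,0,0.6],[0,0,0],0.9],
    [[0,0,0.6],[0,0,0],0.9],
    [[0,0,0.6],[0,0,0],0.9],
    [[0,0,0.6],[0,0,0],0.9],
    [[0,0,0.6],[0,0,0],0.9],
    [[0,0,0.6],[0,0,0],0.9],
    [[0,0,30],[0,0,0],0.9],
    [[0,0,60],[0,0,0],0.9],
    [[0,0,100],[0,0,0],0.9],
    [[0,0,100],[0,0,0],0.9],
    [[0,0,100],[0,0,0],0.9]
  ],
  "newtons": 50
}}

```text
t: 19.75
position: [593.3, 120.9, 103.1]
ee_rot: [[-0.905, 0.426, 0.001], [0.426, 0.905, 0.001], [-0.001, 0.001, -1.0]]
wrist_force: [-0.1, 1.4, -2.0]
opening: 43.6
finger_force: 50.0
```

```bash
python3 - <<'E'
from h import *
s=ctrl.get_state(); r=s['ee_rot']; print(s['position'],s['joint_positions'],np.degrees(np.arctan2(r[1,1],r[0,1])))
E
```

```text
[593.31979453 120.93800292 103.12706484] [-38.4486883   19.22644894  29.43464287  98.99714901 -10.38160612
  64.38924273  58.9203157 ] 64.80711505937816
```

{"method": "play_rows", "body": {
  "increments": [
    [[-4,-22,0],[0,0,-0.13],0.9],
    [[-8,-44,0],[0,0,-0.27],0.9],
    [[-12,-66,0],[0,0,-0.41],0.9],
    [[-16,-88,0],[0,0,-0.55],0.9],
    [[-20,-110,0],[0,0,-0.69],0.9],
    [[-24,-132,0],[0,0,-0.83],0.9],
    [[-28,-154,0],[0,0,-0.97],0.9],
    [[-32,-176,0],[0,0,-1.11],0.9],
    [[-36,-198,0],[0,0,-1.25],0.9],
    [[-40,-220,0],[0,0,-1.39],0.9],
    [[-44,-242,0],[0,0,-1.53],0.9],
    [[-48,-264,0],[0,0,-1.67],0.9]
  ]
}}

```text
t: 20.95
position: [543.3, -143.7, 100.6]
ee_rot: [[0.518, 0.855, -0.003], [0.855, -0.518, 0.0], [-0.002, -0.003, -1.0]]
wrist_force: [-0.5, 0.9, -0.8]
opening: 43.4
finger_force: 50.0
```

{"method": "play_rows", "body": {
  "increments": [
    [[-4,-22,0],[0,0,-0.13],0.9],
    [[-8,-44,0],[0,0,-0.27],0.9],
    [[-12,-66,0],[0,0,-0.41],0.9],
    [[-16,-88,0],[0,0,-0.55],0.9],
    [[-20,-110,0],[0,0,-0.69],0.9],
    [[-22,-132,0],[0,0,-0.83],0.9],
    [[-23.7,-154,0],[0,0,-0.94],0.9],
    [[-23.7,-171.4,0],[0,0,-1.004],0.9],
    [[-23.7,-171.4,-20],[0,0,-1.004],0.9],
    [[-23.7,-171.4,-40],[0,0,-1.004],0.9],
    [[-23.7,-171.4,-45],[0,0,-1.004],0.9],
    [[-23.7,-171.4,-45],[0,0,-1.004],0.9]
  ]
}}

```text
t: 22.15
position: [519.9, -313.9, 55.6]
ee_rot: [[1.0, 0.028, -0.004], [0.028, -1.0, 0.001], [-0.004, -0.001, -1.0]]
wrist_force: [-0.2, 0.4, -1.3]
opening: 43.2
finger_force: 50.0
```

```bash
python3 - <<'E'
from h import *
q,_=snap('side','s9.png'); p,_=snap('top','t9.png')
s=ctrl.get_state(); r=s['ee_rot']; print(s['position'],s['joint_positions'],np.degrees(np.arctan2(r[1,1],r[0,1])),r[:,2])
E
```

```text
[ 521.26955763 -314.76866875   57.56932942] [-17.56983001  32.97656026  60.13076143 101.29311495 -31.49043122
  64.51656381 -35.60609881] -88.40453499918202 [-2.94280823e-04 -4.29229964e-04 -9.99999865e-01]
```

{"method": "play_rows", "body": {
  "increments": [
    [[0,0,-8],[0,0,0],0.9],
    [[0,0,-14],[0,0,0],0.9],
    [[0,0,-14],[0,0,0],0.9],
    [[0,0,-14],[0,0,0],0.9]
  ]
}}

```text
t: 22.65
position: [521.2, -314.6, 43.4]
ee_rot: [[1.0, 0.028, -0.0], [0.028, -1.0, 0.0], [-0.0, -0.0, -1.0]]
wrist_force: [0.2, 1.1, -0.7]
opening: 43.8
finger_force: 50.0
```

{"method": "play_rows", "body": {
  "increments": [
    [[0.3,0,-3],[0,0,0],0.9],
    [[0.3,0,-6],[0,0,0],0.9],
    [[0.3,0,-6],[0,0,0],0.9],
    [[0.3,0,-6],[0,0,0],0.9]
  ]
}}

```text
t: 23.05
position: [521.5, -314.7, 37.4]
ee_rot: [[1.0, 0.028, -0.0], [0.028, -1.0, -0.0], [-0.0, -0.0, -1.0]]
wrist_force: [0.1, -0.1, -2.3]
opening: 43.3
finger_force: 50.0
```

{"method": "play_rows", "body": {
  "increments": [
    [[0,0,0],[0,0,0],0.3],
    [[0,0,0],[0,0,0],0.2],
    [[0,0,0],[0,0,0],0.2],
    [[0,0,0],[0,0,0],0.2],
    [[0,0,30],[0,0,0],0.2],
    [[0,0,80],[0,0,0],0.2],
    [[0,0,120],[0,0,0],0.2],
    [[-10,40,120],[0,0,0.14],0.2],
    [[-20,80,120],[0,0,0.28],0.2],
    [[-30,120,120],[0,0,0.42],0.2],
    [[-40,160,120],[0,0,0.56],0.2],
    [[-50,200,120],[0,0,0.7],0.2]
  ]
}}

```text
t: 24.25
position: [470.9, -113.4, 157.2]
ee_rot: [[0.743, 0.669, 0.0], [0.669, -0.743, 0.0], [0.0, 0.0, -1.0]]
wrist_force: [0.9, 1.1, 0.4]
opening: 69.4
finger_force: 0.0
```

{"method": "play_rows", "body": {
  "increments": [
    [[-5,40,0],[0,0,0.14],0.2],
    [[-10,75,0],[0,0,0.28],0.2],
    [[-15,105,0],[0,0,0.42],0.2],
    [[-20,130,0],[0,0,0.56],0.2],
    [[-23.5,158,0],[0,0,0.7],0.2],
    [[-23.5,158,0],[0,0,0.7],0.2],
    [[-23.5,158,0],[0,0,0.7],0.2]
  ]
}}

```text
t: 24.95
position: [448.1, 43.3, 157.5]
ee_rot: [[0.143, 0.99, 0.0], [0.99, -0.143, -0.0], [-0.0, 0.0, -1.0]]
wrist_force: [0.4, -0.7, 0.7]
opening: 69.7
finger_force: 0.0
```

```bash
python3 - <<'E'
from h import *
p,d=snap('top','t10.png')
s=ctrl.get_state(); r=s['ee_rot']; print(s['position'],s['joint_positions'],np.degrees(np.arctan2(r[1,1],r[0,1])))
a=cv2.resize(p[240:350,410:520,::-1],(600,600),interpolation=cv2.INTER_CUBIC)
cv2.imwrite('pics/v10.png',cv2.createCLAHE(4,(4,4)).apply(cv2.cvtColor(np.ascontiguousarray(a),cv2.COLOR_BGR2GRAY)))
E
```

```text
[448.24266815  42.51797757 157.52215501] [-65.17528097  -8.93585837  53.05349778 116.59673307   7.65766029
  68.96482833 -23.52374784] -8.303553418736227
```

View pics/v10.png

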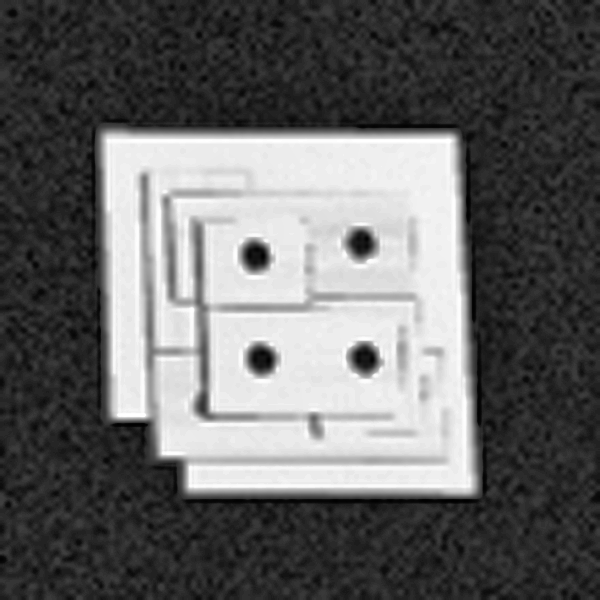

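```bash
python3 - <<'E'
from h import *
px=np.array([(208,416),(202,219),(305,219),(309,308),(402,308),(404,415)])/(600/110)+[410,240]
body=np.array([(-40,-40),(-40,40),(4,40),(4,4),(40,4),(40,-40)],float)
w=atz('top',px-0.4,46)[:,:2]
A=w-w.mean(0);B=body-body.mean(0)
U,S,V=np.linalg.svd(B.T@A); R=(U@V).T
t=w.mean(0)-R@body.mean(0)
print(t,np.degrees(np.arctan2(R[1,0],R[0,0])), (w-(body@R.T+t)).round(1))
# weight knob: bright region of first top image at z 48
d=np.load('pics/t4.npy'); P=cloud('top',d); m=np.zeros(d.shape,bool); m[295:340,275:320]=1
k=m&(P[...,2]>38)&(d>0); f=m&(P[...,2]>12)&(P[...,2]<26)
print(k.sum(),P[k].mean(0),f.sum(),(P[f|k].max(0)+P[f|k].min(0))/2)
E
```

```text
[ 500.54249481 -330.65577201] -88.55563865231115 [[-0.  -0. ]
 [-0.1 -0.9]
 [ 0.   0.8]
 [-0.3  0.9]
 [-0.2 -1.2]
 [ 0.6  0.4]]
111 [446.81315652  43.58650381  46.36783246] 334 [446.9698698   44.147819    33.81844922]
```

{"method": "play_rows", "body": {
  "increments": [
    [[-1,1,-45],[0,0,0],0.2],
    [[-1,1,-80],[0,0,0],0.2],
    [[-1,1,-95],[0,0,0],0.2],
    [[-1,1,-95],[0,0,0],0.2],
    [[-1,1,-95],[0,0,0],0.2],
    [[-1,1,-95],[0,0,0],0.2]
  ]
}}

```text
t: 25.6
position: [448.3, 44.1, 63.7]
ee_rot: [[0.144, 0.99, 0.002], [0.99, -0.144, 0.001], [0.001, 0.002, -1.0]]
wrist_force: [-0.4, -1.0, -0.4]
opening: 69.8
finger_force: 0.0
```

```bash
python3 - <<'E'
from h import *
q,_=snap('side','s11.png')
s=ctrl.get_state(); print(s['position'],s['joint_positions'],s['wrist_force'])
cv2.imwrite('pics/v11.png',cv2.resize(q[180:280,180:320,::-1],(784,560)))
E
```

```text
[448.24871071  44.3418493   63.68162463] [-65.45643803   2.2150869   58.19967785 122.58499855  -2.33959253
  56.13505221 -14.21284394] [ 0.66484658  0.41021669 -1.28347311]
```

View pics/v11.png

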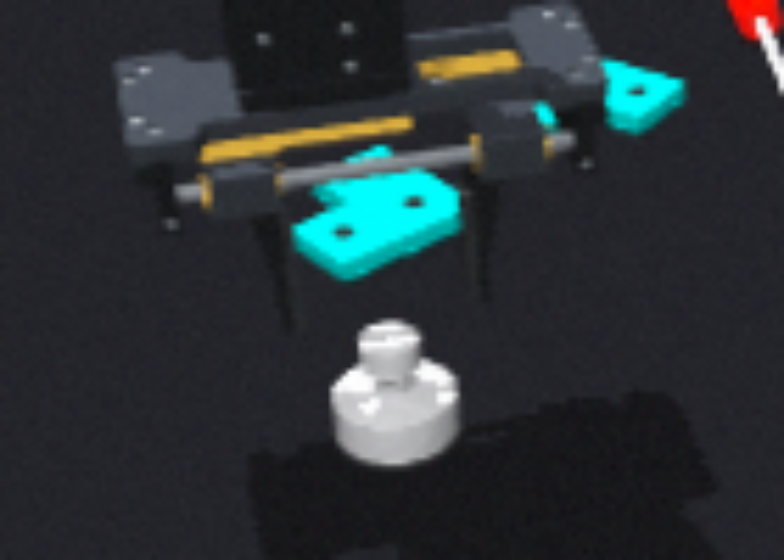

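The open fingers straddle the knob at (390,345), centred. I'll descend and grip.

{"method": "play_rows", "body": {
  "increments": [
    [[-1,-0.5,-15],[0,0,0],0.2],
    [[-1,-0.5,-30],[0,0,0],0.2],
    [[-1,-0.5,-38],[0,0,0],0.2],
    [[-1,-0.5,-38],[0,0,0],0.2],
    [[-1,-0.5,-38],[0,0,0],0.2],
    [[-1,-0.5,-38],[0,0,0],1],
    [[-1,-0.5,-38],[0,0,0],1],
    [[-1,-0.5,-38],[0,0,0],1],
    [[-1,-0.5,-38],[0,0,0],1],
    [[-1,-0.5,-38],[0,0,0],1],
    [[-1,-0.5,-38],[0,0,0],1],
    [[-1,-0.5,-38],[0,0,0],1]
  ],
  "newtons": 30
}}

```text
t: 26.85
position: [446.5, 43.8, 24.6]
ee_rot: [[0.143, 0.99, 0.001], [0.99, -0.143, -0.0], [0.0, 0.001, -1.0]]
wrist_force: [1.1, -0.6, 0.3]
opening: 25.0
finger_force: 30.0
```

{"method": "play_rows", "body": {
  "increments": [
    [[0,0,30],[0,0,0],1],
    [[0,0,70],[0,0,0],1],
    [[0,0,110],[0,0,0],1],
    [[5,-35,110],[0,0,0],1],
    [[15,-75,110],[0,0,0],1],
    [[25,-115,110],[0,0,0],1],
    [[32,-155,110],[0,0,0],1],
    [[38,-195,110],[0,0,0],1],
    [[44,-235,110],[0,0,0],1],
    [[50,-275,110],[0,0,0],1],
    [[55.5,-315,110],[0,0,0],1],
    [[55.5,-350,110],[0,0,0],1]
  ]
}}

```text
t: 28.05
position: [501.3, -307.7, 133.2]
ee_rot: [[0.142, 0.99, -0.002], [0.99, -0.142, -0.0], [-0.001, -0.002, -1.0]]
wrist_force: [0.2, 0.5, -1.7]
opening: 24.9
finger_force: 30.0
```

{"method": "play_rows", "body": {
  "increments": [
    [[0,-26,0],[0,0,0],1],
    [[0,-26,0],[0,0,0],1],
    [[0,-26,-20],[0,0,0],1],
    [[0,-26,-40],[0,0,0],1],
    [[0,-26,-50],[0,0,0],1],
    [[0,-26,-50],[0,0,0],1],
    [[0,-26,-50],[0,0,0],1]
  ]
}}

```text
t: 28.75
position: [501.9, -331.8, 84.8]
ee_rot: [[0.142, 0.99, 0.0], [0.99, -0.142, -0.0], [-0.0, 0.0, -1.0]]
wrist_force: [0.1, -1.7, -2.6]
opening: 25.3
finger_force: 30.0
```

```bash
python3 - <<'E'
from h import *
q,_=snap('side','s12.png')
s=ctrl.get_state(); print(s['position'],s['joint_positions'],s['wrist_force'],s['ee_rot'])
cv2.imwrite('pics/v12.png',cv2.resize(q[270:410,250:430,::-1],(720,560)))
E
```

```text
[ 502.13826429 -332.19772463   85.24218032] [-15.8523582   29.03894827  59.8440225  101.08262062 -27.38943575
  65.90122338  44.29182525] [ 0.29576759 -0.21308183 -3.19662413] [[ 1.42043999e-01  9.89859823e-01  1.01693555e-03]
 [ 9.89860270e-01 -1.42043513e-01 -5.34990382e-04]
 [-3.85116387e-04  1.08261627e-03 -9.99999340e-01]]
```

View pics/v12.png

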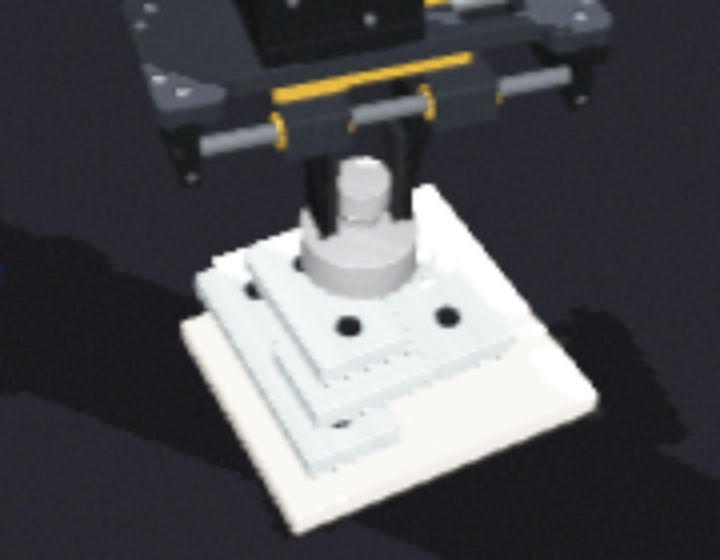

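The weight hangs level over the pile, and the brackets sit as intended. Lowering.

{"method": "play_rows", "body": {
  "increments": [
    [[0,0,-6],[0,0,0],1],
    [[0,0,-11],[0,0,0],1],
    [[0,0,-14],[0,0,0],1],
    [[0,0,-14],[0,0,0],1],
    [[0,0,-14],[0,0,0],1]
  ]
}}

```text
t: 29.3
position: [501.8, -332.1, 70.6]
ee_rot: [[0.142, 0.99, 0.0], [0.99, -0.142, 0.0], [0.0, 0.0, -1.0]]
wrist_force: [-0.1, 0.6, 0.2]
opening: 25.1
finger_force: 30.0
```

{"method": "play_rows", "body": {
  "increments": [
    [[0,0,0],[0,0,0],0.5],
    [[0,0,0],[0,0,0],0.35],
    [[0,0,0],[0,0,0],0.35],
    [[0,0,0],[0,0,0],0.35],
    [[0,0,20],[0,0,0],0.35],
    [[0,0,50],[0,0,0],0.35],
    [[0,0,90],[0,0,0],0.35],
    [[0,0,120],[0,0,0],0.35],
    [[0,40,120],[0,0,0],0.35],
    [[0,90,120],[0,0,0],0.35],
    [[0,140,120],[0,0,0],0.35],
    [[0,140,120],[0,0,0],0.35]
  ]
}}

```text
t: 30.5
position: [503.9, -181.4, 189.8]
ee_rot: [[0.127, 0.992, 0.0], [0.992, -0.127, 0.007], [0.007, -0.001, -1.0]]
wrist_force: [0.3, 1.2, -0.0]
opening: 56.5
finger_force: 0.0
```

```bash
python3 - <<'E'
from h import *
q,_=snap('side','s13.png'); p,d=snap('top','t13.png')
s=ctrl.get_state(); print(s['position'],s['qd'].round(2),s['wrist_force'])
P=cloud('top',d); m=np.zeros(d.shape,bool); m[240:350,410:520]=1
k=m&(P[...,2]>84)&(d>0); print(k.sum(),P[k].mean(0))
cv2.imwrite('pics/v13.png',np.hstack([cv2.resize(q[270:410,250:430,::-1],(400,311)),cv2.resize(p[240:350,410:520,::-1],(311,311))]))
E
```

```text
[ 502.34689653 -189.72397166  190.5416912 ] [ 4.22  1.23  2.06 -0.9   0.61 -0.22  0.28] [-0.64944724 -1.12000362  0.08662248]
9272 [ 466.13311291 -158.98458548  589.21499012]
```

View pics/v13.png

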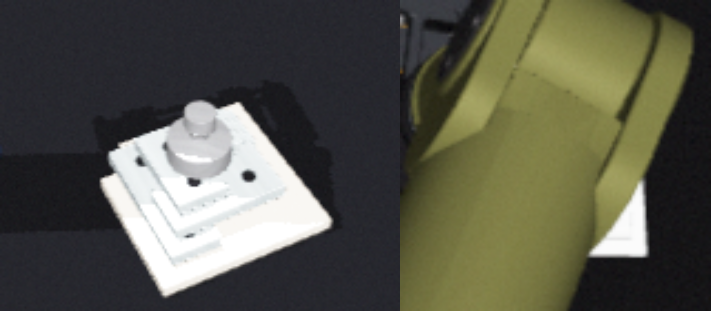

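The side view shows the weight standing upright on the finished pile, clear of the arm. I'll let the arm settle and hand in.

{"method": "play_rows", "body": {
  "increments": [
    [[0,0,0],[0,0,0],0.35],
    [[0,0,0],[0,0,0],0.35],
    [[0,0,0],[0,0,0],0.35],
    [[0,0,0],[0,0,0],0.35],
    [[0,0,0],[0,0,0],0.35]
  ]
}}

```text
t: 31.1
position: [501.3, -193.1, 190.4]
ee_rot: [[0.144, 0.99, -0.0], [0.99, -0.144, -0.0], [-0.001, -0.0, -1.0]]
wrist_force: [-0.1, 0.3, -0.1]
opening: 56.6
finger_force: 0.0
```

```bash
python3 -c "
from rig import hand_in; print(hand_in())"
```

```text
the job is handed in; nothing more can be done
None
```

The large, middle and small brackets are stacked on the board with the weight standing on top, and the job was handed in at about 31 s; no verdict came back, but by camera each bracket lay within about 5 mm of the one below.

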